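# Unlock the dish reader, feed the carrier home and pin it in

### The job

Draw the red-knobbed lock pin right out of its bore across the reader's loading lane and lay it on the bench, then feed the dish carrier along the lane with the yellow push stick until it is fully home against the stop, keeping the gripper off the carrier. Lay the stick back on the bench clear of the lane, then take the pin up again and park it level across both cheeks in the side notch behind the carrier: down the open slots and forward under the hooks as far as it goes. Do not disturb the glassware and other things standing about.

Things in the scene. Friction and masses are not known exactly. Their poses are not given: they have to be found in the camera images.
- reader: Fixed white and blue dish reader with its metal loading lane. Origin: on the bench, lane's centre line, open front end. y: feeding direction; x: across the lane (-x side faces the robot); z up. In mm: floor plate 86 wide, top z 8; two cheeks 8 thick, 70 apart, from y 90, top z 46; blue cover from y 255, top z 56; box 260 wide, 170 high from y 345; end stop at y 367.
- bore (a point): On the lane's centre line, on the common axis of the two round bores (14.5 mm diameter, 28 mm above the bench, y 225 mm from the lane's front end) through both cheeks, where the pin starts and bars the lane. Axes as reader: x along the bores, knob on the -x side.
- slot (a point): Lane's centre line, between the slots of the side notch, at the height where a pin's axis comes to lie (28 mm above the bench). Each cheek has such a slot, open at the top (cheek top 18 mm above this point), 18 mm wide along the lane (y 160 to 178), floor 6 mm below this point. Axes as reader.
- pocket (a point): Lane's centre line, where the axis of the fully parked pin lies: 19 mm farther along the lane (+y) than slot, same height. From the foot of each slot the pocket runs forward under a hook (hook's underside 10 mm above this point, hook 16 mm long, 8 mm high) and ends 6 mm past this point. Axes as reader.
- home (a point): Where carrier_push lies when the carrier is fully home against the stop: lane's centre line, y 255 mm, 21 mm above the bench. The carrier's tail is then 9 mm past pocket. Axes as reader.
- pin_mid (a point): Point on the axis of the lock pin's straight steel shank (12 mm diameter, 112 mm long), 51 mm from the knob's inner face, 61 mm from the tip; the centre of mass is near. x axis: along the pin from knob to tip. Starts on the lane's centre line (within 3 mm). About 110 g. Laid on the bench the pin rests on knob and tip, the shank sloping some 4 degrees.
- pin_knob (a point): Centre of the pin's square red knob: 26 mm along the pin, 28 by 28 mm across, 64 mm from pin_mid; starts 21 mm outside the cheek, on the -x side, with its flats level and upright. x axis as pin_mid.
- pin_tip (a point): Tip of the pin's shank, 61 mm from pin_mid. x axis as pin_mid.
- carrier_push (a point): Middle of the wall to push on the blue dish carrier (170 long, 66 wide, 26 mm high, two 50 mm dishes held in it, 220 g): inner wall of the cut-out in its tail, 13 mm above its underside. Cut-out 42 wide, 58 deep, open to the tail and above, a horn 12 mm wide on either side. y axis: feeding direction. It starts in the lane's mouth, nose short of the pin.
- carrier_tail (a point): The middle between the two horn ends at the carrier's tail, 58 mm behind carrier_push, 13 mm above the underside. Axes as carrier_push.
- stick_grip (a point): Centre of the grip of the yellow push stick: 200 mm long, 22 wide, 16 high, at its rear a raised grip 70 mm long, 22 wide, 30 high over all. This point is 15 mm above the underside, 35 mm from the rear end, 165 mm from the tip. x axis: along the stick to the tip, z up. It lies on its underside on the bench. About 90 g.
- stick_tip (a point): Centre of the push stick's blunt front end (dark pad, 22 wide, 16 high), 8 mm above the underside. x axis as stick_grip.
- flask: Bystander: conical glass flask, 100 mm diameter, 190 mm high, origin under its centre. Leave it alone.
- funnel: Bystander: filter holder with white funnel and blue clamp handle, about 85 mm across, 130 mm high, the handle reaching 93 mm to its own -x; origin under its centre. Leave it alone.
- dish_stack: Bystander: stack of four dishes, 52 mm diameter, 46 mm high, origin under its centre. Leave it alone.
- reagent_jar: Bystander: brown glass jar with white lid, 60 mm diameter, 68 mm high, origin under its centre. Leave it alone.
Not all that is in view belongs to the job. Of the things that look like the part that bears stick_grip, take the one that is nearest to the robot's base at the start.

How it is judged:
On the way, in this order (a step that is already met when the one before it is completed fails the run):
1. the pin is drawn clear of the lane and laid on the bench, with the carrier not yet fed (x of pin_tip in the frame of reader below -0.045 m and height (world z) of pin_mid below 0.022 m and contact force between the fingers and pin below 0.1 N and y of carrier_tail in the frame of reader below 0.08 m), for 0.2 s.
2. the carrier is fed home (tail within 5 mm of its home place) with the tip of the push stick at its push wall (y of carrier_tail in the frame of reader above 0.192 m and distance between stick_tip and carrier_push below 0.03 m), for 0.1 s.
At the end, for the whole second after the job is handed in: Carrier home (tail within 7 mm); pin level across both cheeks in the pockets under the hooks (axis within 6 mm along the lane, 5 mm in height, 0.1 rad; middle within 17 mm of the lane's centre line, knob to either side); stick flat on the bench clear of the lane (y of carrier_tail in the frame of reader above 0.19 m and y of pin_mid in the frame of reader between 0.182 and 0.194 m and z of pin_mid in the frame of reader between 0.023 and 0.033 m and x of pin_mid in the frame of reader between -0.017 and 0.017 m and angle between the x axis of pin_mid and the x axis of reader, either way round below 0.1 rad and height (world z) of each of stick_grip, stick_tip below 0.025 m and (x of each of stick_tip, stick_grip in the frame of reader below -0.045 m or x of each of stick_tip, stick_grip in the frame of reader above 0.045 m or y of each of stick_tip, stick_grip in the frame of reader below 0 m)); the robot touches nothing.
It fails at once if the gripper pushes on the carrier (over 8 N) (contact force between the fingers and carrier above 8 N).
It fails at once if a bystander is moved more than 25 mm (distance of any of flask, funnel, dish_stack, reagent_jar from where it was at the start of the episode above 0.025 m).
It also fails if it takes over 72 s, if anything falls off the work surface, if the arm or the gripper's body presses on something with over 40 N, if the wrist force passes 120 N, or if a joint passes its speed limit or range.

### The arm

A 6-joint arm with a two-finger parallel gripper is mounted at the origin on the work surface. World frame = base frame: x ahead of the robot, y to its left, z up, the work surface at z = 0. Lengths are in m, angles in rad, forces in N, time in s.
With the tool pointing down it reaches from about 0.375 to 0.9 m from the base axis. Payload 3.1 kg.
Tool frame: the origin (TCP) lies midway between the tips of the shut fingers; the grasp point (between the pads) lies 19 mm behind it (robot.grip_depth is the distance from the TCP to the grasp point, in m); z points along the fingers, y is the direction in which the jaws open and shut (so a half turn about z gives the same grasp; the last joint's range is limited). The gripper opens to 87 mm and grips with 3 to 60 N. Pads are 19 mm wide; open, the fingers measure 117 mm over their backs; the gripper's body (75 mm by 190 mm) begins 51 mm behind the grasp point.
Start: joints at [-1.365, 0.527, 1.433, -0, 1.181, -0.178], TCP at [0.235, -0.579, 0.223] pointing down, gripper open.
Joint ranges: [-3.08, 3.08], [-0.75, 2.2], [0.22, 2.44], [-1.43, 4.57], [0, 2.65], [-2.85, 2.85]. Speed limits (rad/s): [2.79, 2.79, 3.14, 3.14, 3.14, 3.14].

### API

Orientations are given as a unit quaternion [x, y, z, w].
In Python, from rig import robot gives the robot as it stands.
- The arm moves only by the tool carry_out, never from a script. Its arguments are lists of equal length, an entry for each row: "dr": the turn, a rotation vector about the world's x, y, z in rad, a list of three; "translation": the shift along the world's x, y, z in cm, a list of three; "grip": the opening, from 0 (shut) to 1 (fully open). A call has 1 to 20 rows; each row is the pose to reach, as a shift and turn from the pose commanded when the call began; what a row does not reach only later rows make up. A row lasts 1/12 s, in which the tool goes at most 41.7 mm and 7.16 degrees, less where a joint would pass 70% of its speed; a pose out of reach is approached as far as the arm can. A call with a gripper value outside its range is refused whole. The fingers move at their own pace and stop on an object; "newtons" is the grip in N (left out, the last holds). Time passes only in rows, so rows that repeat a pose let the fingers close. It gives the time, the measured TCP pose, the force and the opening at its end, in the units of the state.
- robot.get_obs(): the state, without advancing time (a new reading comes with each control period).
- robot.camera(name): name is "scene" or "top" or "wrist"; returns a dict with "color" (480x640x3 uint8, blue, green, red), "camera_matrix" (3x3 intrinsics, pixels), "dist_coeffs" ([k1, k2, p1, p2, k3] as OpenCV has them; the pictures are not rectified), "T" (4x4, takes a point from camera to world coordinates). Camera axes: x right, y down, z forward; pixel columns grow to the right and rows downward; lengths in m; the calibration is good to about 2 mm. A picture is of the moment at which its call begins. There is no depth.
- robot.hand_in(): hands the job in, once; it reports no verdict.
The state is a dict: "time": time; "q": joint angles; "joint_velocities": joint speeds; "joint_torque": joint torques, N m; "position": TCP position; "tool_rot": TCP orientation; "ft_force": force on the tool from outside, world axes, zero at the start; "moment": the same for the moment, N m; "grip_width": finger opening in m.
Only numpy, scipy, OpenCV 4.12 (cv2) and the standard library are available. Lean on these libraries where they do the work, as an engineer would, in place of code of your own. Each camera call takes 0.05 s, during which the arm holds its last target. There are 200 camera calls.

## Working session

There is one attempt and no reset: what is moved stays moved. The work goes in short steps, Python scripts to look and compute and a tool call to move; the robot and the scene stay as the last step left them, time stands still between calls to the robot, and variables do not carry over. Pictures are saved under pics/ and viewed, about 8 in all and at most 12, crops included, and the job is handed in when it is done.

Besides the shell and the picture viewer there is one more tool, called after "Call:" as name(argument=value, ...) on one line, values as JSON. carry_out: Moves the arm, as the interface text tells. Its arguments: {"type":"object","properties":{"dr":{"type":"array"},"translation":{"type":"array"},"grip":{"type":"array"},"newtons":{"type":"number"}},"required":["dr","translation","grip"]}

```bash
ls; mkdir -p pics
cat > h.py <<'E'
import numpy as np, cv2
from rig import robot
def snap(name,fn):
    c=robot.camera(name); cv2.imwrite(f'pics/{fn}.png',c['color']); np.savez(f'pics/{fn}.npz',K=c['camera_matrix'],d=c['dist_coeffs'],T=c['T']); return c
def ray(fn,px):
    z=np.load(f'pics/{fn}.npz'); p=cv2.undistortPoints(np.array([[px]],float),z['K'],z['d'])[0,0]
    T=z['T']; return T[:3,3],T[:3,:3]@np.array([p[0],p[1],1.])
def at(fn,px,h):
    o,d=ray(fn,px); return (o+d*(h-o[2])/d[2]).round(4)
def proj(fn,P):
    z=np.load(f'pics/{fn}.npz'); T=np.linalg.inv(z['T'])
    return cv2.projectPoints(np.atleast_2d(np.array(P,float)),cv2.Rodrigues(T[:3,:3])[0],T[:3,3],z['K'],z['d'])[0][:,0]
E
python3 - <<'E'
from h import *
snap('top','top0'); snap('scene','sc0'); o=robot.get_obs(); print(o)
for f in('top0','sc0'):
    z=np.load(f'pics/{f}.npz'); print(z['T'].round(3).tolist(),z['K'].tolist())
E
```

```text
pics
{'time': 0.1, 'q': array([-1.36446990e+00,  5.28352593e-01,  1.43373862e+00, -3.77857838e-05,
        1.18142340e+00, -1.78507313e-01]), 'joint_velocities': array([-0.00177163, -0.00166552, -0.00483989,  0.00224235,  0.00051727,
       -0.00040821]), 'joint_torque': array([-3.13159717e-04, -4.40984416e+01, -1.77151269e+01,  6.33742078e-02,
        5.34102169e-02, -4.53108680e-05]), 'position': array([ 0.23450633, -0.57863854,  0.22169347]), 'tool_rot': array([ 9.81543092e-01,  1.91238685e-01, -3.08364484e-05, -9.60640888e-04]), 'ft_force': array([ 0.180662  , -0.69128728, -0.11180566]), 'moment': array([0.03866559, 0.00422425, 0.03394162]), 'grip_width': 0.08669745727049602}
[[-0.024, -0.99, 0.142, 0.303], [-1.0, 0.021, -0.017, -0.096], [0.013, -0.143, -0.99, 1.667], [0.0, 0.0, 0.0, 1.0]] [[530.3292342257029, 0.0, 311.0222912457051], [0.0, 530.3292342257029, 236.83646195756867], [0.0, 0.0, 1.0]]
[[-0.114, 0.837, -0.535, 1.41], [0.993, 0.088, -0.075, 0.02], [-0.016, -0.54, -0.842, 1.404], [0.0, 0.0, 0.0, 1.0]] [[575.2030685952867, 0.0, 322.93210576478856], [0.0, 575.2030685952867, 245.17977868776538], [0.0, 0.0, 1.0]]
```

View pics/top0.png

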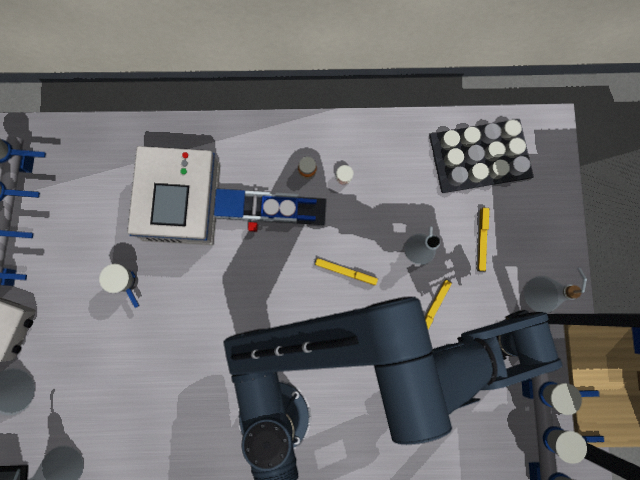

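View pics/sc0.png

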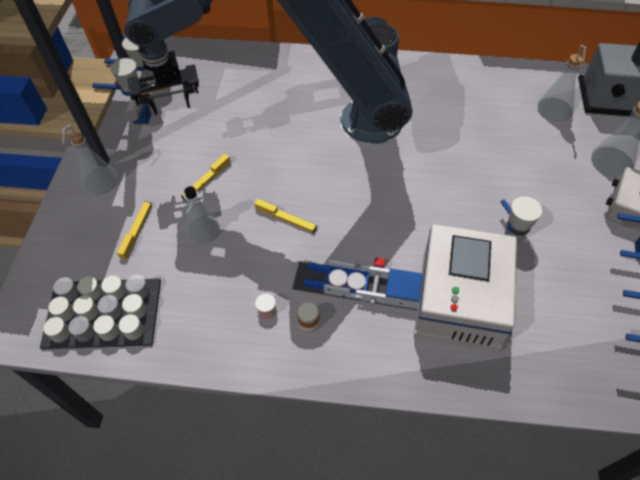

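The top view shows the reader's box at (172,193), the lane running right to its front end at about (325,211), and the red knob at (252,227). There are three yellow sticks, at (345,271), (438,303) and (483,240). The jar is at (307,167) and a white-lidded dish stack at (344,173). I'll enlarge both views.

Run:
```python
from h import *
a=cv2.imread('pics/top0.png')[175:335,205:465]; cv2.imwrite('pics/c1.png',cv2.resize(a,None,fx=3,fy=3,interpolation=cv2.INTER_CUBIC))
a=cv2.imread('pics/sc0.png')[145:335,175:435]; cv2.imwrite('pics/c2.png',cv2.resize(a,None,fx=3,fy=3,interpolation=cv2.INTER_CUBIC))
print(proj('top0',[[0,0,0],[0.5,0,0]]),proj('sc0',[0,0,0]))
for p in[(318,262),(375,282),(448,283),(430,325)]: q=at('top0',p,.015);print(p,q,np.hypot(*q[:2]))
```

```text
[[274.09461857 415.79572734]
 [272.05563591 251.08883968]] [[371.24715885 119.62039176]]
(318, 262) [ 0.4607 -0.1439  0.015 ] 0.4826507018538355
(375, 282) [ 0.3944 -0.3198  0.015 ] 0.5077631337543126
(448, 283) [ 0.3863 -0.5469  0.015 ] 0.6695724755394296
(430, 325) [ 0.2588 -0.4835  0.015 ] 0.5484065006908653
```

View pics/c1.png

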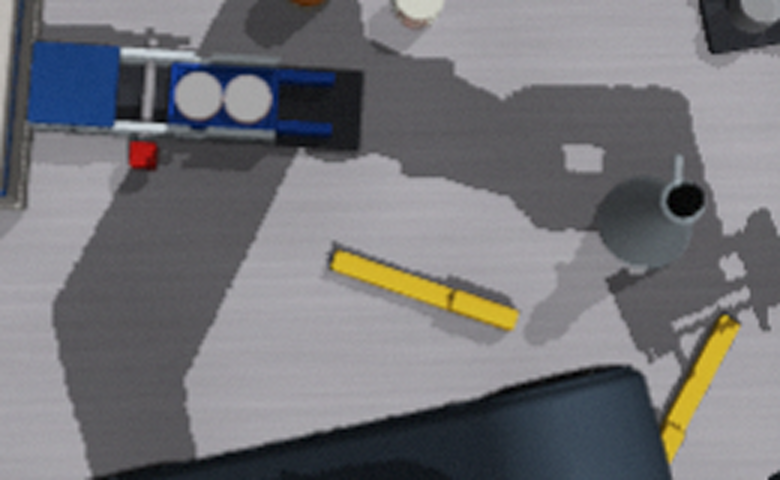

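View pics/c2.png

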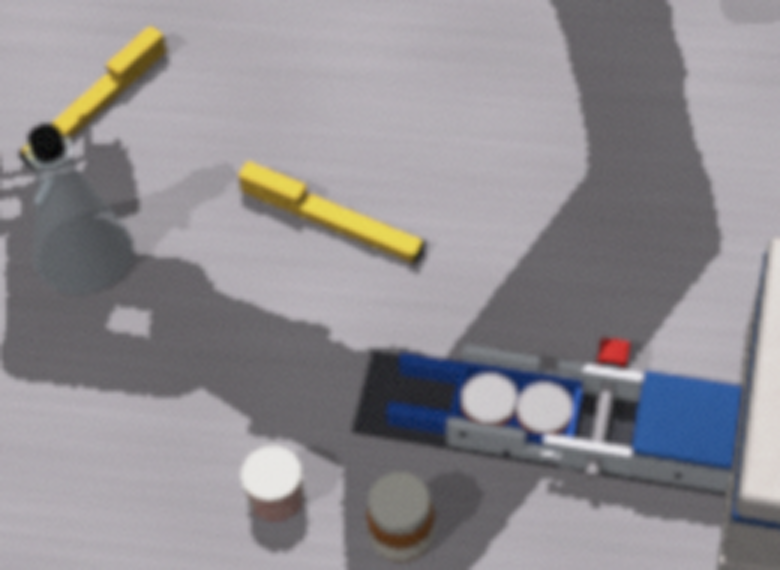

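```bash
cat > fit.py <<'E'
from h import *
from scipy.optimize import least_squares
t=lambda u,v:('top0',(205+u/3-.33,175+v/3-.33)); s=lambda u,v:('sc0',(175+u/3-.33,145+v/3-.33))
def fit(obs,x0):
    def r(p):
        c,s_=np.cos(p[2]),np.sin(p[2]); out=[]
        for (f,px),P in obs:
            P=np.array(P,float)/1000; w=[p[0]+c*P[0]-s_*P[1],p[1]+s_*P[0]+c*P[1],P[2]]
            out.append(proj(f,w)[0]-px)
        return np.ravel(out)
    q=least_squares(r,x0); print(q.x.round(4)); print(r(q.x).reshape(-1,2).round(1).tolist()); return q.x
print('reader');fit([(t(362,71),(43,0,8)),(t(360,150),(-43,0,8)),(t(118.5,86),(0,255,56)),(s(373,350),(-43,0,8)),(s(355,432),(43,0,8)),(s(641.5,413),(0,255,56))],[.6,-.1,0])
print('stick');fit([(t(334,258),(165,0,16)),(t(516,319),(-35,0,30)),(t(450,297),(35,0,30)),(s(418,249),(165,0,16)),(s(245,170),(-35,0,30)),(s(302,198),(35,0,30))],[.4,-.3,1.3])
for n,p,h in[('carr horn ends z28+8=34',t(333,77),.034),('',t(332,129),.034),('knob top',t(143,153),.042),('jar',t(307,0),.068),('dish',t(418,5),.046),('other stick grip',s(137,50),.03),('flask base',s(83,255),0),('flasktop',t(685,201),.19),('funnel top',('top0',(114,278)),.13)]:
    q=at(*p,h);print(n,q,np.hypot(*q[:2]).round(3))
E
python3 fit.py
```

```text
reader
[ 0.6256 -0.169  -0.0863]
[[-0.1, -1.1], [-1.0, -0.9], [-1.4, -1.2], [0.1, -0.3], [-0.8, -1.4], [-1.0, -1.5]]
stick
[ 0.4111 -0.2896  1.2147]
[[-0.9, -1.1], [-0.2, -0.8], [0.3, -0.9], [0.5, -0.4], [-1.2, -1.1], [0.1, -2.1]]
carr horn ends z28+8=34 [ 0.6535 -0.141   0.034 ] 0.669
 [ 0.5982 -0.1386  0.034 ] 0.614
knob top [0.5757 0.0576 0.042 ] 0.579
jar [ 0.7279 -0.1152  0.068 ] 0.737
dish [ 0.726  -0.2316  0.046 ] 0.762
other stick grip [ 0.2584 -0.4596  0.03  ] 0.527
flask base [ 0.5005 -0.4673  0.    ] 0.685
flasktop [ 0.4943 -0.4641  0.19  ] 0.678
funnel top [0.417  0.4462 0.13  ] 0.611
```

The middle stick is nearest to the base (0.50 m, against 0.53 m for the next), with its grip at (0.411,-0.290) and its tip towards the lane. The reader origin is about (0.626,-0.169) with yaw -0.086. I'll hover over the knob and look with the wrist camera.

Call:
carry_out(dr=[[0,0,-0.12],[0,0,-0.24],[0,0,-0.36],[0,0,-0.47],[0,0,-0.47],[0,0,-0.47],[0,0,-0.47],[0,0,-0.47],[0,0,-0.47],[0,0,-0.47],[0,0,-0.47],[0,0,-0.47],[0,0,-0.47],[0,0,-0.47],[0,0,-0.47],[0,0,-0.47],[0,0,-0.47],[0,0,-0.47],[0,0,-0.47],[0,0,-0.47]], translation=[[34.5,63.9,0],[34.5,63.9,0],[34.5,63.9,0],[34.5,63.9,0],[34.5,63.9,0],[34.5,63.9,0],[34.5,63.9,0],[34.5,63.9,0],[34.5,63.9,0],[34.5,63.9,0],[34.5,63.9,0],[34.5,63.9,0],[34.5,63.9,0],[34.5,63.9,0],[34.5,63.9,0],[34.5,63.9,0],[34.5,63.9,0],[34.5,63.9,0],[34.5,63.9,0],[34.5,63.9,0]], grip=[1,1,1,1,1,1,1,1,1,1,1,1,1,1,1,1,1,1,1,1], newtons=50)

```text
time: 1.77
position: [0.5792, 0.0607, 0.2219]
tool_rot: [0.999, -0.041, -0.001, 0.0]
ft_force: [-0.4, -0.3, 1.0]
grip_width: 0.0868
```

Run:
```python
from h import *
o=robot.get_obs(); print(o['time'],o['position'],o['tool_rot'],o['q'])
c=snap('wrist','w1'); print(c['T'].round(3).tolist())
```

```text
1.7667 [0.57923075 0.06066102 0.22187974] [ 9.99147906e-01 -4.12651976e-02 -7.59036167e-04  2.62046031e-04] [-8.71009474e-02  4.71362053e-01  1.54161091e+00 -6.55729979e-04
  1.13011224e+00  1.56652939e+00]
[[-0.083, -0.965, -0.248, 0.645], [-0.997, 0.08, 0.021, 0.055], [-0.0, 0.249, -0.968, 0.383], [0.0, 0.0, 0.0, 1.0]]
```

View pics/w1.png

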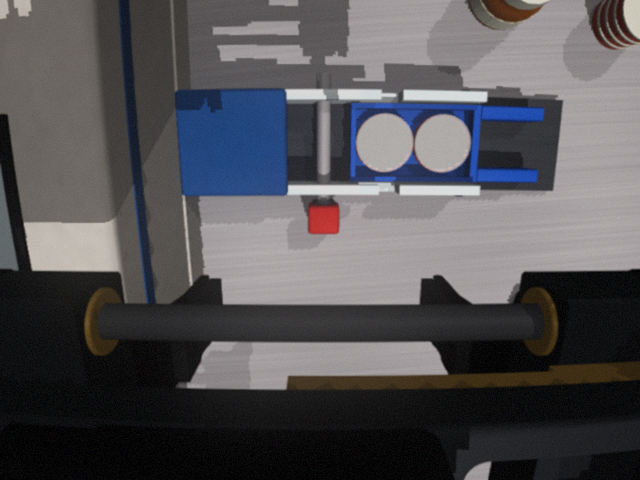

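The wrist view is clear. The floor corners are at (561,99) and (553,191), the cover's front edge at (285,89) to (287,195), and the slots in the cheeks at about u 380–402. The knob centre is at about (323,219) and the horn ends at (543,114) and (536,176).

Run:
```python
from fit import *
w=lambda u,v:('w1',(u,v))
print('reader wrist')
p=fit([(w(561,99),(43,0,8)),(w(553,191),(-43,0,8)),(w(286,142),(0,255,56)),(w(402,97),(39,160,46)),(w(382,95),(39,178,46)),(w(400,189.5),(-39,160,46)),(w(483.5,143),(0,90,46))],[.6,-.1,0])
c,s_=np.cos(p[2]),np.sin(p[2]); R=np.array([[c,-s_],[s_,c]])
loc=lambda q:(R.T@(np.array(q[:2])-p[:2])*1000).round(1)
for n,px,h in[('horn+',(543,114),.034),('horn-',(536,176),.034),('knob top far L',(310,206),.041),('knob top far R',(337,206),.041),('knob bottom',(324,233),.041),('pin axis near +cheek',(323,108),.033),('pin near -cheek',(323,178),.033)]:
    q=at('w1',px,h);print(n,q,loc(q))
print('knob nominal',p[:2]+R@[-.064,.225],'slot',p[:2]+R@[0,.169],'pocket',p[:2]+R@[0,.188],'home',p[:2]+R@[0,.255])
```

```text
reader
[ 0.6256 -0.169  -0.0863]
[[-0.1, -1.1], [-1.0, -0.9], [-1.4, -1.2], [0.1, -0.3], [-0.8, -1.4], [-1.0, -1.5]]
stick
[ 0.4111 -0.2896  1.2147]
[[-0.9, -1.1], [-0.2, -0.8], [0.3, -0.9], [0.5, -0.4], [-1.2, -1.1], [0.1, -2.1]]
carr horn ends z28+8=34 [ 0.6535 -0.141   0.034 ] 0.669
 [ 0.5982 -0.1386  0.034 ] 0.614
knob top [0.5757 0.0576 0.042 ] 0.579
jar [ 0.7279 -0.1152  0.068 ] 0.737
dish [ 0.726  -0.2316  0.046 ] 0.762
other stick grip [ 0.2584 -0.4596  0.03  ] 0.527
flask base [ 0.5005 -0.4673  0.    ] 0.685
flasktop [ 0.4943 -0.4641  0.19  ] 0.678
funnel top [0.417  0.4462 0.13  ] 0.611
reader wrist
[ 0.6249 -0.1713 -0.0804]
[[2.0, 0.3], [-0.0, -0.5], [-0.2, 1.4], [0.8, -2.4], [-1.2, -0.6], [-0.8, 0.5], [-0.2, 1.3]]
horn+ [ 0.6545 -0.1405  0.034 ] [27.  33.1]
horn- [ 0.6007 -0.1355  0.034 ] [-27.   33.7]
knob top far L [0.5906 0.0686 0.041 ] [-53.5 236.4]
knob top far R [0.5886 0.0452 0.041 ] [-53.6 212.9]
knob bottom [0.5655 0.0584 0.041 ] [-77.7 224.2]
pin axis near +cheek [0.6721 0.0505 0.033 ] [ 29.2 224.9]
pin near -cheek [0.6131 0.0554 0.033 ] [-30. 225.]
knob nominal [0.579179   0.05813147] slot [ 0.63847191 -0.00283041] pocket [0.63999873 0.01610814] home [0.6453828  0.08289146]
```

Call:
carry_out(dr=[[0,0,0],[0,0,0],[0,0,0],[0,0,0],[0,0,0],[0,0,0],[0,0,0],[0,0,0],[0,0,0],[0,0,0],[0,0,0],[0,0,0],[0,0,0],[0,0,0],[0,0,0]], translation=[[-0.3,-0.2,-4],[-0.3,-0.2,-8],[-0.3,-0.2,-12],[-0.3,-0.2,-16],[-0.3,-0.2,-18.5],[-0.3,-0.2,-20.5],[-0.3,-0.2,-20.5],[-0.3,-0.2,-20.5],[-0.3,-0.2,-20.5],[-0.3,-0.2,-20.5],[-0.3,-0.2,-20.5],[-0.3,-0.2,-20.5],[-0.3,-0.2,-20.5],[-0.3,-0.2,-20.5],[-0.3,-0.2,-20.5]], grip=[1,1,1,1,1,1,1,0.2,0.2,0.2,0.2,0.2,0.2,0.2,0.2], newtons=50)

```text
time: 3.07
position: [0.5768, 0.0579, 0.0179]
tool_rot: [0.999, -0.042, 0.0, 0.0]
ft_force: [0.7, -0.9, -0.3]
grip_width: 0.0413
```

Call:
carry_out(dr=[[0,0,0],[0,0,0],[0,0,0],[0,0,0],[0,0,0],[0,0,0]], translation=[[0,0,0],[0,0,0],[0,0,0],[0,0,0],[0,0,0],[0,0,0]], grip=[0.2,0.2,0.2,0.2,0.2,0.2])

```text
time: 3.57
position: [0.5766, 0.0579, 0.0175]
tool_rot: [0.999, -0.043, -0.0, -0.0]
ft_force: [-0.3, 1.1, 0.3]
grip_width: 0.0278
```

Call:
carry_out(dr=[[0,0,0],[0,0,0],[0,0,0],[0,0,0],[0,0,0],[0,0,0],[0,0,0],[0,0,0],[0,0,0],[0,0,0]], translation=[[-1,0.08,0],[-3,0.25,0],[-5,0.42,0],[-7,0.58,0],[-9,0.75,0],[-11,0.91,0],[-12.5,1.04,0],[-12.5,1.04,-0.5],[-12.5,1.04,-1.1],[-12.5,1.04,-1.1]], grip=[0.2,0.2,0.2,0.2,0.2,0.2,0.2,0.2,0.2,0.2])

```text
time: 4.4
position: [0.4533, 0.0678, 0.0055]
tool_rot: [0.999, -0.043, 0.001, 0.0]
ft_force: [0.7, 1.2, -1.1]
grip_width: 0.0275
```

Run:
```python
from h import *
snap('top','top1'); snap('scene','sc1')
a=cv2.imread('pics/top1.png')[175:335,205:465]; cv2.imwrite('pics/c3.png',cv2.resize(cv2.imread('pics/sc1.png')[165:325,260:440],None,fx=3,fy=3,interpolation=cv2.INTER_CUBIC))
```

```text
(no output)
```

View pics/c3.png

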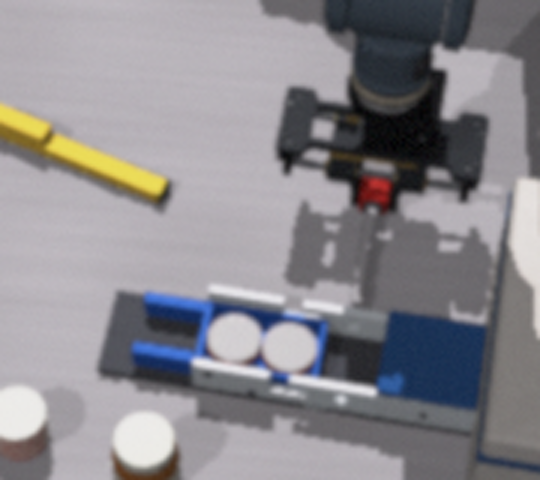

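Call:
carry_out(dr=[[0,0,0],[0,0,0],[0,0,0],[0,0,0],[0,0,0],[0,0,0],[0,0,0],[0,0,0],[0,0,0.12],[0,0,0.24],[0,0,0.36],[0,0,0.48],[0,0,0.6],[0,0,0.72],[0,0,0.84],[0,0,0.96],[0,0,1.08],[0,0,1.2],[0,0,1.3],[0,0,1.3]], translation=[[0,0,0],[0,0,0],[0,0,0],[0,0,0],[0,0,0],[0,0,4],[0,0,8],[0,0,12],[0,0,16],[-0.5,-4,20],[-1,-8,20],[-1.5,-12,20],[-2,-16,20],[-2.5,-20,20],[-3,-24,20],[-3.5,-28,20],[-4,-32,20],[-4.6,-36,20],[-4.6,-36.5,20],[-4.6,-36.5,20]], grip=[0.7,0.7,0.7,0.7,0.7,0.7,0.7,0.7,0.7,0.7,0.7,0.7,0.7,0.7,0.7,0.7,0.7,0.7,0.7,0.7])

```text
time: 6.17
position: [0.4055, -0.3027, 0.207]
tool_rot: [0.821, 0.572, -0.0, 0.002]
ft_force: [0.3, -0.0, 0.3]
grip_width: 0.0607
```

Run:
```python
from h import *
o=robot.get_obs(); print(o['time'],o['position'],o['tool_rot'],o['q'])
snap('wrist','w2'); snap('top','top2'); snap('scene','sc2')
a=cv2.imread('pics/w2.png'); b=cv2.imread('pics/top2.png')[200:300,215:375]; 
out=np.zeros((600,800,3),np.uint8); out[:360,:480]=cv2.resize(a,(480,360),interpolation=cv2.INTER_AREA)
out[360:600,0:384]=cv2.resize(b,(384,240),interpolation=cv2.INTER_CUBIC)
out[360:600,400:800]=cv2.resize(cv2.imread('pics/sc2.png')[195:285,330:480],(400,240),interpolation=cv2.INTER_CUBIC)
cv2.imwrite('pics/m1.png',out)
```

```text
6.1667 [ 0.40554116 -0.30267211  0.20697457] [ 8.20588289e-01  5.71514160e-01 -4.99154284e-04  2.48513951e-03] [-0.86138028  0.38813192  1.74744427 -0.00177493  1.00117298 -0.50633456]
```

View pics/m1.png

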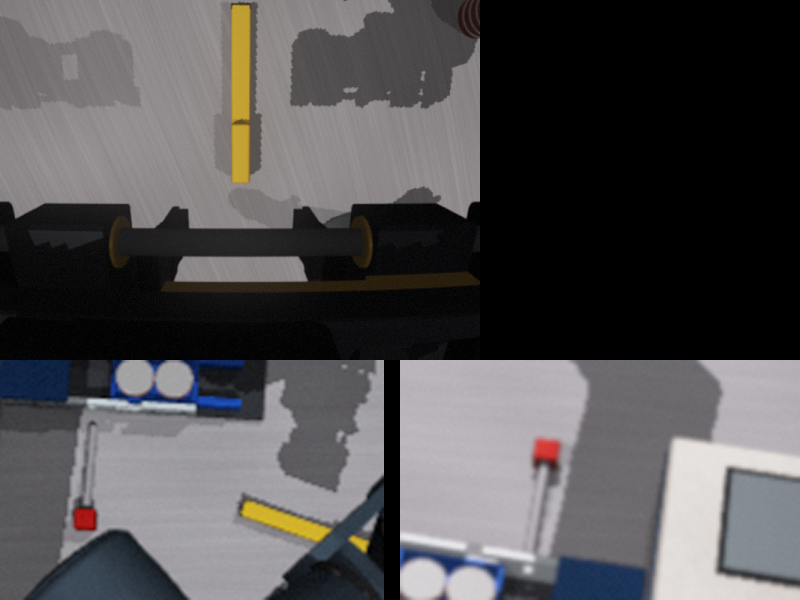

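```bash
python3 - <<'E' | tail -8
from fit import *
w=lambda u,v:('w2',(u/.75,v/.75))
print('stick wrist')
p=fit([(w(240.5,182),(-35,0,30)),(w(240.5,124),(35,0,30)),(w(240.5,5),(165,0,16))],[.41,-.29,1.21])
print('knob',at('top2',(250.4,265.8),.028),at('sc2',(384.7,228),.028),'tip',at('top2',(253.3,226.7),.006))
E
```

```text
other stick grip [ 0.2584 -0.4596  0.03  ] 0.527
flask base [ 0.5005 -0.4673  0.    ] 0.685
flasktop [ 0.4943 -0.4641  0.19  ] 0.678
funnel top [0.417  0.4462 0.13  ] 0.611
stick wrist
[ 0.4089 -0.2917  1.2161]
[[-0.0, 2.7], [0.0, -0.4], [-0.0, -1.9]]
knob [0.4524 0.0659 0.028 ] [0.458  0.0689 0.028 ] tip [0.5784 0.058  0.006 ]
```

Call:
carry_out(dr=[[0,0,0],[0,0,0],[0,0,0],[0,0,0],[0,0,0],[0,0,0],[0,0,0],[0,0,0],[0,0,0],[0,0,0],[0,0,0],[0,0,0],[0,0,0],[0,0,0],[0,0,0],[0,0,0],[0,0,0]], translation=[[0,0.1,-4],[0,0.1,-8],[0,0.1,-12],[0,0.1,-16],[0,0.1,-18.5],[0,0.1,-20.1],[0,0.1,-20.1],[0,0.1,-20.1],[0,0.1,-20.1],[0,0.1,-20.1],[0,0.1,-20.1],[0,0.1,-20.1],[0,0.1,-20.1],[0,0.1,-20.1],[0,0.1,-20.1],[0,0.1,-20.1],[0,0.1,-20.1]], grip=[0.7,0.7,0.7,0.7,0.7,0.7,0.15,0.15,0.15,0.15,0.15,0.15,0.15,0.15,0.15,0.15,0.15], newtons=55)

```text
time: 7.73
position: [0.4061, -0.2964, 0.0065]
tool_rot: [0.821, 0.571, 0.0, 0.001]
ft_force: [-0.0, 2.2, 7.2]
grip_width: 0.0214
```

Call:
carry_out(dr=[[0,0,0],[0,0,0],[0,0,0],[0,0,0.1],[0,0,0.2],[0,0,0.273],[0,0,0.273],[0,0,0.273],[0,0,0.273],[0,0,0.273],[0,0,0.273],[0,0,0.273],[0,0,0.273]], translation=[[0,0,3],[0,0,6],[0,0,9],[2,0.2,9],[5,0.6,9],[8,0.9,9],[11,1.3,9],[14,1.6,9],[17,2,9],[19,2.2,9],[21,2.5,9],[21,2.5,9],[21,2.5,9]], grip=[0.15,0.15,0.15,0.15,0.15,0.15,0.15,0.15,0.15,0.15,0.15,0.15,0.15])

```text
time: 8.82
position: [0.6156, -0.2703, 0.0949]
tool_rot: [0.735, 0.678, -0.0, -0.001]
ft_force: [0.3, -0.5, -0.8]
grip_width: 0.0217
```

Run:
```python
from h import *
o=robot.get_obs(); print(o['time'],o['position'],o['tool_rot'],o['ft_force'])
snap('wrist','w3'); snap('scene','sc3')
```

```text
8.8167 [ 0.61557874 -0.27027959  0.0948849 ] [ 7.35362750e-01  6.77673375e-01 -3.39417315e-04 -5.54895197e-04] [ 0.27516231 -0.52477145 -0.8410375 ]
```

View pics/w3.png

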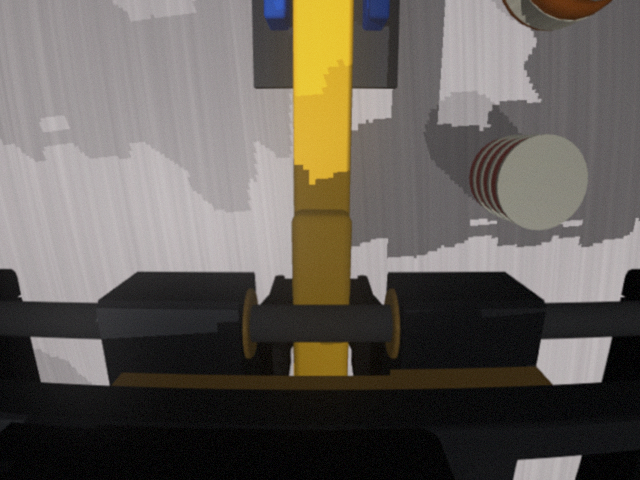

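Call:
carry_out(dr=[[0,0,0],[0,0,0],[0,0,0],[0,0,0],[0,0,0],[0,0,0],[0,0,0],[0,0,0],[0,0,0],[0,0,0],[0,0,0],[0,0,0],[0,0,0],[0,0,0],[0,0,0],[0,0,0],[0,0,0],[0,0,0],[0,0,0],[0,0,0]], translation=[[0.15,0,-2.5],[0.15,0,-5],[0.15,0,-7],[0.15,0,-7.7],[0.15,0,-7.7],[0.23,1,-7.7],[0.27,1.5,-7.7],[0.31,2,-7.7],[0.35,2.5,-7.7],[0.4,3,-7.7],[0.48,4,-7.7],[0.56,5,-7.7],[0.64,6,-7.7],[0.73,7,-7.7],[0.81,8,-7.7],[0.89,9,-7.7],[0.97,10,-7.7],[1.05,11,-7.7],[1.14,12,-7.7],[1.14,12,-7.7]], grip=[0.15,0.15,0.15,0.15,0.15,0.15,0.15,0.15,0.15,0.15,0.15,0.15,0.15,0.15,0.15,0.15,0.15,0.15,0.15,0.15])

```text
time: 10.58
position: [0.6266, -0.148, 0.0183]
tool_rot: [0.735, 0.678, 0.0, -0.001]
ft_force: [-0.3, 0.5, -0.6]
grip_width: 0.0217
```

Call:
carry_out(dr=[[0,0,0],[0,0,0],[0,0,0],[0,0,0],[0,0,0],[0,0,0],[0,0,0],[0,0,0],[0,0,0]], translation=[[0.08,1,0],[0.16,2,0],[0.24,3,0],[0.32,4,0],[0.4,4.8,0],[0.43,5.2,0],[0.46,5.5,0],[0.47,5.7,0],[0.48,5.8,0]], grip=[0.15,0.15,0.15,0.15,0.15,0.15,0.15,0.15,0.15])

```text
time: 11.33
position: [0.6318, -0.0928, 0.0185]
tool_rot: [0.736, 0.677, -0.0, 0.0]
ft_force: [0.3, -1.9, -0.9]
grip_width: 0.0214
```

Call:
carry_out(dr=[[0,0,0],[0,0,0],[0,0,0],[0,0,0]], translation=[[0.02,0.2,0],[0.03,0.4,0],[0.05,0.6,0],[0.05,0.6,0]], grip=[0.15,0.15,0.15,0.15])

```text
time: 11.67
position: [0.6332, -0.0882, 0.0189]
tool_rot: [0.736, 0.677, -0.0, 0.001]
ft_force: [-0.9, -4.2, -0.5]
grip_width: 0.0216
```

Call:
carry_out(dr=[[0,0,0],[0,0,0],[0,0,0],[0,0,0]], translation=[[0.02,0.2,0],[0.03,0.4,0],[0.03,0.4,0],[0.03,0.4,0]], grip=[0.15,0.15,0.15,0.15])

```text
time: 12.0
position: [0.634, -0.0881, 0.0195]
tool_rot: [0.735, 0.678, -0.001, 0.004]
ft_force: [-1.8, -12.8, -0.5]
grip_width: 0.0215
```

Run:
```python
from h import *
snap('top','top4');snap('wrist','w4')
a=cv2.imread('pics/w4.png'); b=cv2.imread('pics/top4.png')[175:275,200:360]
out=np.zeros((600,800,3),np.uint8); out[:360,:480]=cv2.resize(a,(480,360),interpolation=cv2.INTER_AREA)
out[360:600,0:384]=cv2.resize(b,(384,240),interpolation=cv2.INTER_CUBIC)
out[360:600,400:800]=cv2.resize(a[0:180,170:470],(400,240),interpolation=cv2.INTER_CUBIC)
cv2.imwrite('pics/m2.png',out)
```

```text
(no output)
```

View pics/m2.png

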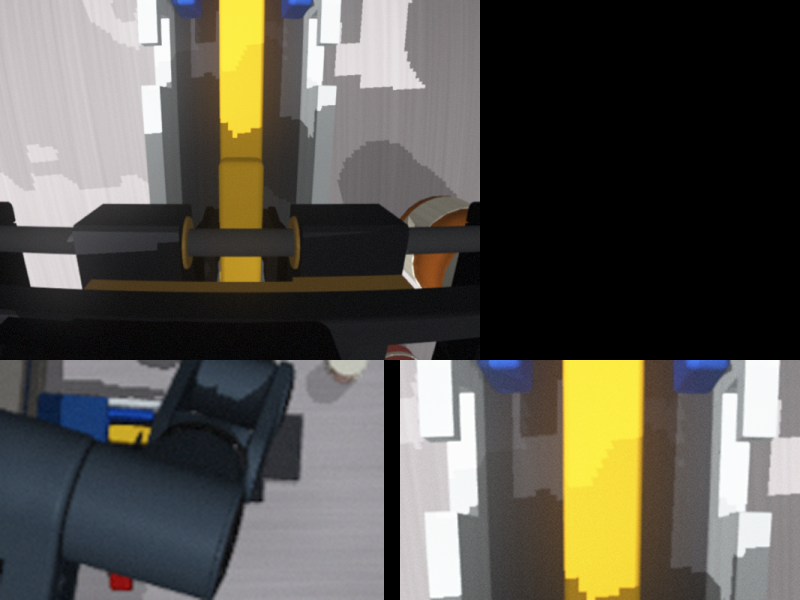

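```bash
python3 - <<'E' | tail -6
from h import *
p=np.array([.625,-.171]);a=-.082;c,s=np.cos(a),np.sin(a);R=np.array([[c,-s],[s,c]])
for n,px,h in[('hornL top',(170+108/1.333,3/1.333),.034),('hornL bot',(170+108/1.333,32/1.333),.008),('hornR bot',(170+300/1.333,32/1.333),.008),('hook front',(170+35/1.333,78/1.333),.046),('slot rear',(170+40/1.333,152/1.333),.046)]:
    print(n,(R.T@(at('w4',px,h)[:2]-p)*1000).round(1))
E
```

```text
hornL top [-22.7 197. ]
hornL bot [-27.1 196.7]
hornR bot [ 31.1 196.9]
hook front [-39.  176.5]
slot rear [-38.7 159.2]
```

The carrier is home: its tail measures y 197 mm and the push met the stop at 12.8 N. I'll back off and lay the stick down where it came from.

Call:
carry_out(dr=[[0,0,0],[0,0,0],[0,0,0],[0,0,0],[0,0,0],[0,0,0],[0,0,-0.1],[0,0,-0.2],[0,0,-0.273],[0,0,-0.273],[0,0,-0.273],[0,0,-0.273],[0,0,-0.273],[0,0,-0.273],[0,0,-0.273],[0,0,-0.273],[0,0,-0.273],[0,0,-0.273],[0,0,-0.273],[0,0,-0.273]], translation=[[-0.08,-1,0],[-0.25,-3,0],[-0.25,-3,3],[-0.25,-3,6],[-0.25,-3,9],[-2,-5,9],[-4.5,-7.5,9],[-7,-9.5,9],[-9.5,-11.5,9],[-12,-13.5,9],[-14.5,-15.5,9],[-17,-18,9],[-19.5,-20,9],[-21.5,-21.5,9],[-21.5,-21.5,8],[-21.5,-21.5,5],[-21.5,-21.5,2],[-21.5,-21.5,0],[-21.5,-21.5,-0.7],[-21.5,-21.5,-0.7]], grip=[0.15,0.15,0.15,0.15,0.15,0.15,0.15,0.15,0.15,0.15,0.15,0.15,0.15,0.15,0.15,0.15,0.15,0.15,0.15,0.15])

```text
time: 13.77
position: [0.4171, -0.2964, 0.0097]
tool_rot: [0.821, 0.571, -0.0, -0.002]
ft_force: [-0.2, 0.3, -0.9]
grip_width: 0.0215
```

Call:
carry_out(dr=[[0,0,0],[0,0,0],[0,0,0],[0,0,0],[0,0,0],[0,0,0],[0,0,0],[0,0,0],[0,0,-0.12],[0,0,-0.24],[0,0,-0.36],[0,0,-0.48],[0,0,-0.6],[0,0,-0.72],[0,0,-0.84],[0,0,-0.96],[0,0,-1.08],[0,0,-1.2],[0,0,-1.3],[0,0,-1.3]], translation=[[0,0,-0.3],[0,0,-0.3],[0,0,-0.3],[0,0,-0.3],[0,0,-0.3],[0,0,-0.3],[0,0,4],[0,0,8],[0,0,12],[0,3,16],[0.5,7,20],[1,11,20],[1.5,15,20],[2,19,20],[2.4,23,20],[2.8,27,20],[3.2,31,20],[3.6,34.5,20],[3.6,36.4,20],[3.6,36.4,20]], grip=[0.15,0.7,0.7,0.7,0.7,0.7,0.7,0.7,0.7,0.7,0.7,0.7,0.7,0.7,0.7,0.7,0.7,0.7,0.7,0.7])

```text
time: 15.43
position: [0.4531, 0.0688, 0.2119]
tool_rot: [0.999, -0.044, 0.0, -0.0]
ft_force: [0.8, -0.3, -0.0]
grip_width: 0.0607
```

Run:
```python
from h import *
o=robot.get_obs(); print(o['time'],o['position'],o['tool_rot'],o['grip_width'])
snap('wrist','w5'); snap('top','top5'); snap('scene','sc5')
a=cv2.imread('pics/w5.png')
out=np.zeros((600,800,3),np.uint8); out[:360,:480]=cv2.resize(a,(480,360),interpolation=cv2.INTER_AREA)
out[360:600,0:384]=cv2.resize(cv2.imread('pics/top5.png')[200:325,250:450],(384,240),interpolation=cv2.INTER_CUBIC)
out[360:600,400:800]=cv2.resize(cv2.imread('pics/sc5.png')[180:300,260:460],(400,240),interpolation=cv2.INTER_CUBIC)
cv2.imwrite('pics/m3.png',out)
```

```text
15.4333 [0.45312744 0.06881488 0.21192434] [ 9.99020305e-01 -4.42521751e-02  2.22869481e-04 -3.53030537e-04] 0.0607083406425605
```

View pics/m3.png

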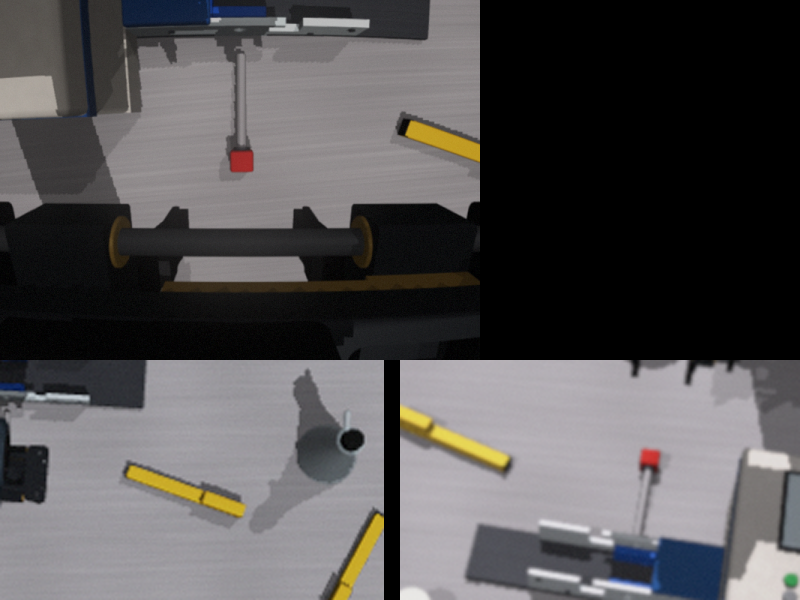

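Run:
```python
from h import *
f=lambda u,v,h:at('w5',(u/.75,v/.75),h)
print('knob top far edge',f(241,151,.029),'near bottom?',f(241,171,.03),'L/R',f(230.5,155,.029),f(253,155,.029),'tip',f(240,52,.006),'shank near knob',f(241,145,.014))
```

```text
knob top far edge [0.4678 0.0667 0.029 ] near bottom? [0.4442 0.0688 0.03  ] L/R [0.4642 0.0794 0.029 ] [0.4618 0.0532 0.029 ] tip [0.5806 0.0579 0.006 ] shank near knob [0.4728 0.0663 0.014 ]
```

Call:
carry_out(dr=[[0,0,0.006],[0,0,0.006],[0,0,0.006],[0,0,0.006],[0,0,0.006],[0,0,0.006],[0,0,0.006],[0,0,0.006],[0,0,0.006],[0,0,0.006],[0,0,0.006],[0,0,0.006],[0,0,0.006],[0,0,0.006],[0,0,0.006],[0,0,0.006],[0,0,0.006],[0,0,0.006]], translation=[[0.1,-0.1,-4],[0.1,-0.1,-8],[0.1,-0.1,-12],[0.1,-0.1,-16],[0.1,-0.1,-18.5],[0.1,-0.1,-20.3],[0.1,-0.1,-20.3],[0.1,-0.1,-20.3],[0.1,-0.1,-20.3],[0.1,-0.1,-20.3],[0.1,-0.1,-20.3],[0.1,-0.1,-20.3],[0.1,-0.1,-20.3],[0.1,-0.1,-20.3],[0.1,-0.1,-20.3],[0.1,-0.1,-20.3],[0.1,-0.1,-20.3],[0.1,-0.1,-20.3]], grip=[0.7,0.7,0.7,0.7,0.7,0.7,0.7,0.2,0.2,0.2,0.2,0.2,0.2,0.2,0.2,0.2,0.2,0.2], newtons=50)

```text
time: 17.08
position: [0.4551, 0.0652, 0.0093]
tool_rot: [0.999, -0.039, 0.001, 0.0]
ft_force: [0.2, -0.1, 6.7]
grip_width: 0.0274
```

Call:
carry_out(dr=[[0,0,0],[0,0,0],[-0.006,-0.07,0],[-0.006,-0.07,0],[-0.006,-0.07,0],[-0.006,-0.07,0],[-0.006,-0.07,0],[-0.006,-0.07,0],[-0.006,-0.07,0],[-0.006,-0.07,0],[-0.006,-0.07,0],[-0.006,-0.07,0]], translation=[[0,0,1],[0,0,3],[0,0,6],[0,0,8],[2,-1.2,8],[4.5,-2.6,8],[7,-4,8],[9,-5.2,8],[11,-6,8],[11.75,-6.3,8],[11.75,-6.3,8],[11.75,-6.3,8]], grip=[0.2,0.2,0.2,0.2,0.2,0.2,0.2,0.2,0.2,0.2,0.2,0.2])

```text
time: 18.08
position: [0.5704, 0.0027, 0.0883]
tool_rot: [0.999, -0.04, 0.034, 0.001]
ft_force: [0.2, 0.6, -0.5]
grip_width: 0.0278
```

Run:
```python
from h import *
o=robot.get_obs(); print(o['time'],o['position'],o['tool_rot'],o['grip_width'])
snap('wrist','w6'); snap('scene','sc6')
a=cv2.imread('pics/w6.png')
out=np.zeros((600,800,3),np.uint8); out[:360,:480]=cv2.resize(a,(480,360),interpolation=cv2.INTER_AREA)
out[360:600,0:384]=cv2.resize(a[0:200,180:500],(384,240),interpolation=cv2.INTER_CUBIC)
out[360:600,400:800]=cv2.resize(cv2.imread('pics/sc6.png')[210:330,280:480],(400,240),interpolation=cv2.INTER_CUBIC)
cv2.imwrite('pics/m4.png',out)
```

```text
18.0833 [0.57043799 0.00265218 0.08825088] [ 0.99865098 -0.03954836  0.0336211   0.00133006] 0.027834907464794056
```

View pics/m4.png

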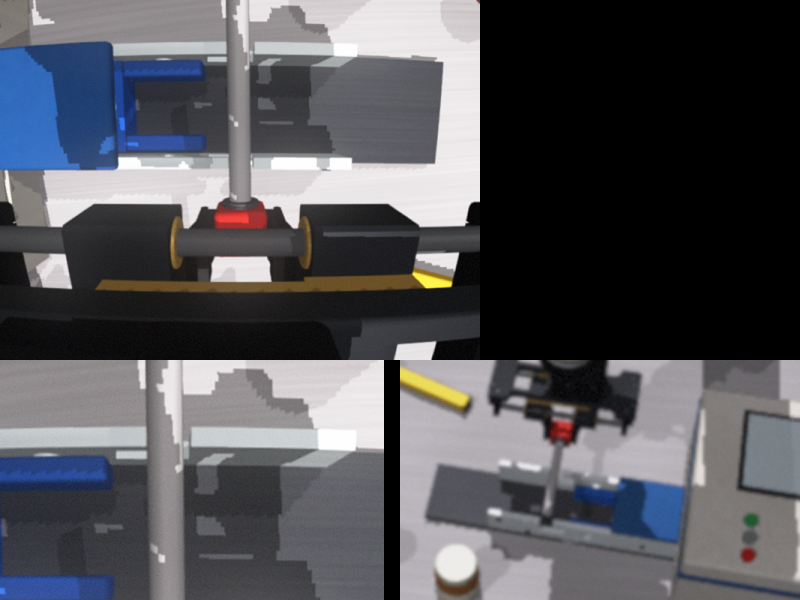

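Run:
```python
from h import *
p=np.array([.625,-.171]);a=-.082;c,s=np.cos(a),np.sin(a);R=np.array([[c,-s],[s,c]])
l=lambda px,h:(R.T@(at('w6',px,h)[:2]-p)*1000).round(1)
g=lambda u,v:(180+u/1.2,(v-360)/1.2)
print('slot+ edge160',l(g(190,438),.046),'slot- edge160',l((251/.75,163/.75),.046),'cheek ends90',l((357/.75,48/.75),.046),l((351/.75,163/.75),.046),'horn tail',l((205/.75,70/.75),.034),l((205/.75,143/.75),.034))
for z in(.09,.094,.1): print('pin axis far',l(g(163,370),z),l(g(167,590),z),'near',l((240.5/.75,190/.75),z))
o=robot.get_obs();print('tcp',(R.T@(o['position'][:2]-p)*1000).round(1))
```

```text
slot+ edge160 [ 38.1 159.6] slot- edge160 [-38.8 160.9] cheek ends90 [40.  89.6] [-38.5  89.7] horn tail [ 26.4 193.6] [-25.5 194.4]
pin axis far [ 48.8 170.3] [-22.8 168.8] near [-48.7 168.2]
pin axis far [ 47.3 170.2] [-22.6 168.8] near [-47.9 168.1]
pin axis far [ 45.  170.2] [-22.3 168.7] near [-46.6 168.1]
tcp [-69.5 169. ]
```

Call:
carry_out(dr=[[0,0,-0.02],[0,0,-0.02],[0,0,-0.02],[0,0,-0.02],[0,0,-0.02],[0,0,-0.02],[0,0,-0.02],[0,0,-0.02]], translation=[[0.3,0.1,-1],[0.3,0.1,-2],[0.3,0.1,-3],[0.3,0.1,-4],[0.3,0.1,-5],[0.3,0.1,-6],[0.3,0.1,-6.4],[0.3,0.1,-6.4]], grip=[0.2,0.2,0.2,0.2,0.2,0.2,0.2,0.2])

```text
time: 18.85
position: [0.5743, 0.0033, 0.0233]
tool_rot: [0.998, -0.05, 0.034, 0.002]
ft_force: [-0.2, -0.2, -1.0]
grip_width: 0.0273
```

Call:
carry_out(dr=[[0,0,0],[0,0,0],[0,0,0]], translation=[[0,0,-0.1],[0,0,-0.2],[0,0,-0.2]], grip=[0.2,0.2,0.2])

```text
time: 19.1
position: [0.5755, 0.003, 0.0229]
tool_rot: [0.998, -0.05, 0.036, 0.002]
ft_force: [-0.1, 0.3, 0.6]
grip_width: 0.0274
```

Call:
carry_out(dr=[[0,0,0],[0,0,0],[0,0,0],[0,0,0],[0,0,0],[0,0,0]], translation=[[0.04,0.4,0.05],[0.08,0.8,0.05],[0.1,1.2,0.05],[0.13,1.6,0.05],[0.15,1.8,0.05],[0.15,1.8,0.05]], grip=[0.2,0.2,0.2,0.2,0.2,0.2])

```text
time: 19.6
position: [0.5766, 0.0215, 0.0231]
tool_rot: [0.998, -0.049, 0.035, 0.002]
ft_force: [0.3, 1.0, -0.7]
grip_width: 0.0277
```

Call:
carry_out(dr=[[0,0,0],[0,0,0],[0,0,0]], translation=[[0.01,0.15,0],[0.02,0.3,0],[0.02,0.3,0]], grip=[0.2,0.2,0.2])

```text
time: 19.85
position: [0.5766, 0.022, 0.0231]
tool_rot: [0.998, -0.049, 0.035, 0.003]
ft_force: [-1.6, -10.1, 0.0]
grip_width: 0.0276
```

Run:
```python
from h import *
o=robot.get_obs(); print(o['time'],o['position'],o['ft_force'],o['moment'])
snap('wrist','w7'); snap('scene','sc7')
```

```text
19.85 [0.576616   0.02196541 0.02309315] [ -1.64600679 -10.07189303   0.04387729] [-1.66950694  0.45682584 -0.34882054]
```

Call:
carry_out(dr=[[0,0,0],[0,0,0],[0,0,0],[0,0,0],[0,0,0],[0,0,0],[0,0,0],[0,0,0],[0,0,0],[0,0,0],[0,0,0],[0,0,0],[0,0,0],[0,0,0],[0,0,0],[0,0,0]], translation=[[-0.02,-0.2,-0.05],[-0.02,-0.2,-0.1],[-0.02,-0.2,-0.1],[-0.02,-0.2,-0.1],[-0.02,-0.2,-0.1],[-0.02,-0.2,-0.1],[-0.02,-0.2,-0.1],[-0.02,-0.2,-0.1],[-0.02,-0.2,-0.1],[-0.02,-0.2,2],[-0.02,-0.2,5],[-0.02,-0.2,9],[-0.02,-0.2,13],[-0.02,-0.2,17],[-0.02,-0.2,20],[-0.02,-0.2,20]], grip=[0.2,0.2,0.7,0.7,0.7,0.7,0.7,0.7,0.7,0.7,0.7,0.7,0.7,0.7,0.7,0.7])

```text
time: 21.28
position: [0.5812, 0.0217, 0.2305]
tool_rot: [0.998, -0.049, 0.043, 0.003]
ft_force: [1.3, 0.0, 0.6]
grip_width: 0.0613
```

Run:
```python
from h import *
o=robot.get_obs(); print(o['time'],o['position'],o['ft_force'],o['grip_width'])
snap('wrist','w8'); snap('scene','sc8'); snap('top','top8')
a=cv2.imread('pics/w8.png')
out=np.zeros((600,800,3),np.uint8); out[:330,:800]=cv2.resize(a[40:238,140:620],(800,330),interpolation=cv2.INTER_CUBIC)
out[330:600,0:384]=cv2.resize(cv2.imread('pics/top8.png')[175:355,204:460],(384,270),interpolation=cv2.INTER_CUBIC)
out[330:600,400:800]=cv2.resize(cv2.imread('pics/sc8.png')[225:315,315:448],(400,270),interpolation=cv2.INTER_CUBIC)
cv2.imwrite('pics/m5.png',out)
```

```text
21.2833 [0.58115109 0.02167616 0.23053059] [1.25817283 0.00818214 0.61478248] 0.06125189364508728
```

View pics/m5.png

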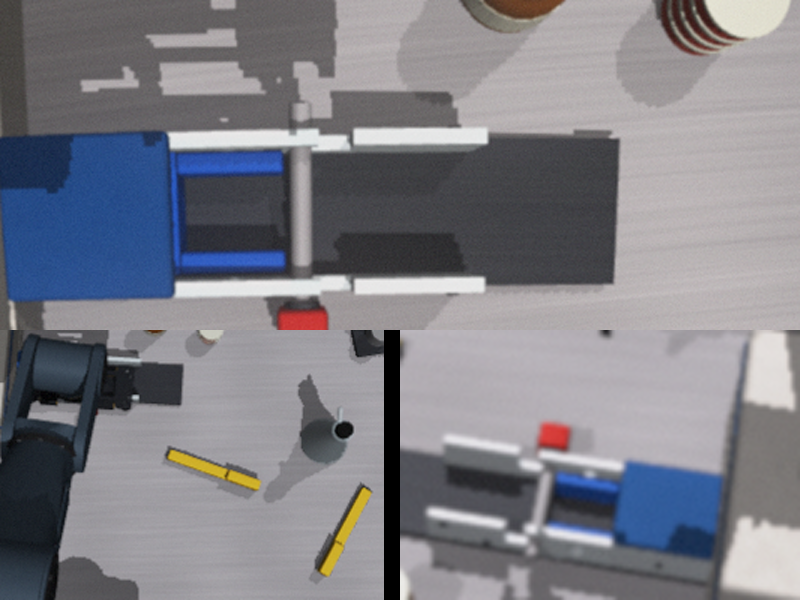

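Run:
```python
from h import *
p=np.array([.625,-.171]);a=-.082;c,s=np.cos(a),np.sin(a);R=np.array([[c,-s],[s,c]])
l=lambda u,v,h:(R.T@(at('w8',(140+u/1.667,40+v/1.667),h)[:2]-p)*1000).round(1)
print('pin +',l(301,160,.028),'pin -',l(301,270,.028),'tip',l(301,103,.03),'knob inner',l(303,308,.038))
print('tail',l(285,163,.034),l(285,163,.008),l(284,262,.034),'slot160',l(352,137,.046),l(353,285,.046),'cover255',l(169,215,.056),'front',l(617,212,.008),'hook end',l(319,137,.046),l(315,289,.046))
```

```text
pin + [ 28.7 186.5] pin - [-31.3 187.5] tip [ 58.7 185.9] knob inner [-51.4 186.7]
tail [ 26.7 195. ] [ 29.1 195.6] [-26.4 196.7] slot160 [ 38.2 159.9] [-38.5 160. ] cover255 [-1.000e-01  2.543e+02] front [-0.6 -0.3] hook end [ 38.4 176.9] [-40.3 180.2]
```

```bash
python3 -c "
from rig import robot
print(robot.hand_in())"
```

```text
the job is handed in; nothing more can be done
None
```

The job is done and handed in at about 21.3 s of the 72 s allowed. I drew the pin and laid it on the bench, then fed the carrier home with the nearest stick. The stick went back flat on the bench near where it started, and the pin is parked under the hooks with the gripper withdrawn. `hand_in()` gives no verdict, so these are my own checks.

| Check | Measured | Required |
|---|---|---|
| Pin tip when laid down (reader x) | about -66 mm | below -45 mm |
| Carrier tail while pushed against the stop (13 N) | about 197 mm | above 192 mm |
| Carrier tail at the end | 195–197 mm | above 190 mm |
| Parked pin, along the lane | about 187 mm (186–187.5 mm along its length) | 182–194 mm |
| Parked pin, middle from the centre line | about 0 mm | within 17 mm |

- **Pin seating:** it met the end of the pocket at about 10 N before I released it. In the last picture it passes under both hooks.
- **Stick and bystanders:** the stick lies flat well clear of the lane. The flask, jar and dish stack show no visible shift; I did not check the funnel or measure any of them at the end.
- **Not measured directly:** the parked pin's height and level. I infer both from it sitting under the hooks on the pocket floors.
- **Disagreements:** one wrist view put the carrier tail at 194 mm instead of 197 mm. I put this down to seeing the tail's lower edge. The initial reader fits from different cameras differed by about 2 mm and 0.006 rad.

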